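# Turn the paint carousel to the pink bottle and swing its brake lever home

### The arm

A 6-joint arm with a two-finger parallel gripper is mounted at the origin on a cart in front of the work surface, level with it; the furniture and walls round the work are solid. World frame = base frame: x ahead of the robot, y to its left, z up, the work surface at z = 0. Lengths are in mm, angles in rad, forces in N, time in s.
With the tool pointing down it reaches from about 275 to 825 mm from the base axis. Payload 5.2 kg.
Tool frame: the origin (TCP) lies at the very end of the fingers, on their centre line; the grasp point (between the pads) lies 19 mm behind it; z points along the fingers, y is the line along which they close (so a half turn about z gives the same grasp; the last joint's range is limited). The gripper opens to 93 mm and grips with 3 to 60 N. Pads are 15 mm wide; open, the fingers measure 128 mm over their backs; the gripper's body (75 mm by 188 mm) begins 65 mm behind the grasp point.
Start: joints at [-1.448, 0.259, 1.535, -0, 1.348, -0.203], TCP at [176.058, -521.065, 218.653] pointing down, gripper open.
Joint ranges: [-3.14, 3.14], [-0.91, 2.08], [0.19, 2.58], [-1.22, 4.36], [0.22, 2.71], [-3.12, 3.12]. Speed limits (rad/s): [2.57, 2.57, 3.14, 3.14, 3.14, 3.14].

### API

Orientations are given as [roll, pitch, yaw] about the fixed x, y, z axes, in that order (R = Rz(yaw) Ry(pitch) Rx(roll)).
In Python, from bench import robot gives the robot as it stands. The module is installed in compiled form; this text tells all that it offers. Calls block until the motion is done:
- robot.move_ptp(position, orientation): joint-space move of the TCP to a pose.
- robot.move_linear(position, ori=None, speed=150, f_stop=None): straight line of the TCP; ori=None keeps the orientation; speed is the mean speed in mm/s. With f_stop (N) it stops when the force on the tool has changed by that much, and returns True; else False.
- robot.move_j(angles): joint-space move.
- robot.move_gripper(opening): opening from 0.0 (shut) to 1.0 (fully open); the grip force is fixed at half the most; returns when the fingers have stopped.
- robot.sleep(seconds).
- robot.inverse_kinematics(position, orientation): joint angles nearest the present ones, or None.
- robot.get_image(name): name is "side" or "top" or "wrist"; returns a dict with "img" (480x640x3 uint8, blue, green, red), "fovy" (degrees; the focal length in pixels is half the picture's height over the tangent of half this angle, whatever the lens; pixels are square), "cx", "cy" (the principal point, pixels), "eye" and "orientation" of the camera in the world. Camera axes: x right, y down, z forward; pixel columns grow to the right and rows downward; lengths in mm; the calibration is good to about 2 mm. A picture is of the moment at which its call begins. There is no depth.
A pose or a line that the arm cannot do raises robot.MotionError and nothing moves.
- robot.hand_in(): hands the job in; it is judged then, once.
Readings, each from a call of its own:
- robot.current_t(): time.
- robot.current_qpos(): joint angles.
- robot.current_joint_vel(): joint speeds.
- robot.current_joint_efforts(): joint torques, N m.
- robot.current_tcp_pos(): TCP position.
- robot.current_eef_rot(): TCP orientation.
- robot.current_contact_force(): force on the tool from outside, world axes, zero at the start.
- robot.current_ft_torque(): the same for the moment, N m.
- robot.current_gripper_width(): opening from 0.0 (shut) to 1.0 (fully open).
- robot.current_finger_force(): force on a finger pad.
Only numpy, scipy, OpenCV 4.12 (cv2) and the standard library are available. Lean on these libraries where they do the work, as an engineer would, in place of code of your own. Each camera call takes 0.05 s, during which the arm holds its last target. There are 200 camera calls.

### The job

Push gently on the arms of the cross handle on top of the paint carousel with a fingertip until the bottle with the pink-topped cap stands in line with the yellow arrow on the stand. Then gently push the red brake lever anticlockwise (seen from above) all the way round to its stop, leaving the carousel where it is. Do not touch or lift the bottles, which stay standing in their cups, and leave the tools lying on the desk alone.

Things in the scene. Friction and masses are not known exactly. Their poses are not given: they have to be found in the camera images.
- stand: Fixed dark steel foot of the carousel, round, 176 mm across, 12 mm high. Origin: centre of its underside on the desk, on the carousel's upright turning axis; z up. Its own -x axis points to its front, where a tongue carries a yellow arrow (top 28 mm above the desk, 95 to 142 mm from the axis) that points at the axis.
- station (a point): Point on the stand where the middle of a bottle's underside is when that bottle is in line with the yellow arrow: 62 mm from the turning axis toward the arrow, 31 mm above the desk.
- carousel: Grey metal turntable on the stand, 182 mm across; turns both ways about the upright axis, 6.2 rad each way, friction 0.12 N m, stays where left. Origin: on the axis, under the deck, 16 mm above the desk; z up, x and y turn with it. Four grey cups 62 mm from the axis on its +x, +y, -x, -y axes hold paint bottles; cup rims 46 mm, bottle tops at most 98 mm above the desk.
- cross_hub (a point): Point on the turning axis, 135 mm above the desk, middle of the hub (40 mm across, top 147 mm above the desk) of the cross handle above the bottles. Four level steel arms, 12 mm thick, at 45, 135, 225 and 315 degrees from the carousel's +x axis (midway between cups), run at this height from the hub to 82 mm out and end in black 20 mm balls centred 86 mm out.
- cross_ball (a point): Middle of the black ball on the cross arm at 45 degrees (anticlockwise from above) from the carousel's own +x axis.
- bottle_02: The bottle to bring round: round paint bottle 31 mm across, 66 mm high, white cap with a pink spot on its top, pink paint below. Origin: centre of its underside, 31 mm above the desk in its cup; z up. It starts in any of the four cups. Its cup leaves it about 2 mm of play.
- bottle_01: Round paint bottle, 31 mm across, 62 mm high, white cap, blue paint. Origin: centre of its underside.
- bottle_03: Round paint bottle, 31 mm across, 66 mm high, white cap, yellow paint. Origin: centre of its underside.
- bottle_05: Round paint bottle, 31 mm across, 66 mm high, white cap, grey paint. Origin: centre of its underside.
- brake_lever (a joint): Angle of the red brake lever in rad: 0 free (lever points straight away from the carousel), grows as the lever turns anticlockwise seen from above, 1.571 at its stop with the rubber shoe at the rim of the deck. Friction 0.10 N m; it stays where it is left.
- lever_pivot (a point): Point on the upright axis of the brake lever, 135 mm above the desk, on top of an 18 mm thick pillar of the stand that stands 135 mm from the carousel's axis, at 120 degrees anticlockwise from the stand's own +x axis (beside the cross, clear of its arms).
- lever_knob (a point): Middle of the red ball, 20 mm across, on the end of the brake lever, 74 mm from lever_pivot and at the same height. The lever is a level red bar 12 mm thick between a boss 26 mm across at the pivot and this ball.
- screwdriver: Blue-handled screwdriver lying on the desk, 165 x 22 x 22 mm. Bystander.
- sand_block: Brown sanding block lying on the desk, 66 x 28 x 18 mm. Bystander.
- marker: Marker pen lying on the desk, 125 x 14 x 14 mm. Bystander.
- paint_brush: Thin red paint brush lying on the desk, 158 x 7 x 7 mm. Bystander.

How it is judged (in metres and radians):
On the way, in this order (a step that is already met when the one before it is completed fails the run):
1. the pink-topped bottle stands in line with the yellow arrow, carousel at rest (horizontal distance between bottle_02 and station below 0.01 m and angular speed of carousel below 0.1 rad/s), for 0.3 s.
2. the brake lever is at its stop (value of joint brake_lever above 1.47 rad), for 0.2 s.
At the end, for the whole second after the job is handed in: The pink-topped bottle's middle is within 10 mm (level distance) of the station point at the arrow, the carousel is at rest, the brake lever is past 1.47 rad, and all four bottles stand down in their cups (undersides less than 36 mm above the desk) (horizontal distance between bottle_02 and station below 0.01 m and value of joint brake_lever above 1.47 rad and angular speed of carousel below 0.05 rad/s and height (world z) of each of bottle_02, bottle_01, bottle_03, bottle_05 below 0.036 m); the robot touches nothing.
It fails at once if a bottle is lifted out of its cup (height (world z) of any of bottle_02, bottle_01, bottle_03, bottle_05 above 0.043 m).
It fails at once if the robot touches a bottle (contact force between any of the arm, the fingers and bottle_02 above 0.5 N or contact force between any of the arm, the fingers and bottle_01 above 0.5 N or contact force between any of the arm, the fingers and bottle_03 above 0.5 N or contact force between any of the arm, the fingers and bottle_05 above 0.5 N).
It fails at once if the brake lever is swung over while the pink-topped bottle is not at the arrow (value of joint brake_lever above 1.2 rad and horizontal distance between bottle_02 and station above 0.015 m).
It fails at once if a tool lying on the desk is moved (distance of any of screwdriver, sand_block, marker, paint_brush from where it was at the start of the episode above 0.02 m).
It fails at once if the cross is gripped or pushed hard (over 25 N), or the lever or stand is (over 40 N) (contact force between the fingers and carousel above 25 N or contact force between the fingers and stand above 40 N).
It also fails if it takes over 58 s, if anything falls off the work surface, if the arm or the gripper's body presses on something with over 40 N, if the wrist force passes 120 N, or if a joint passes its speed limit or range.

## Working session

There is one attempt and no reset: what is moved stays moved. The work goes in short steps, each a Python script; the robot and the scene stay as the last script left them, time stands still between calls to the robot, and variables do not carry over. Pictures are saved under pics/ and viewed, at most 10 in all, crops included, and the job is handed in when it is done.

```bash
mkdir -p pics; python3 - <<'E'
from bench import robot
import cv2,pickle
d={}
for n in("top","side"):
    r=robot.get_image(n);d[n]=r;cv2.imwrite(f"pics/{n}0.png",r["img"])
    print(n,r["fovy"],r["cx"],r["cy"],r["eye"],r["orientation"])
pickle.dump(d,open("cams.pkl","wb"));print(robot.current_t(),robot.current_eef_rot())
E
```

```text
top 45.95243459771738 319.8020910980423 241.69939392658435 [ 348.89730893  -10.08488392 1135.02354057] [-2.97905719 -0.01417956 -1.55122261]
side 52.786332683213104 322.01455055167526 236.42496244929288 [236.3149375  653.23081636 649.37631447] [-2.23072558e+00 -2.02326192e-03 -2.75289994e+00]
0.1 [-3.13996318e+00 -3.51264664e-04  3.25818484e-01]
```

View pics/top0.png

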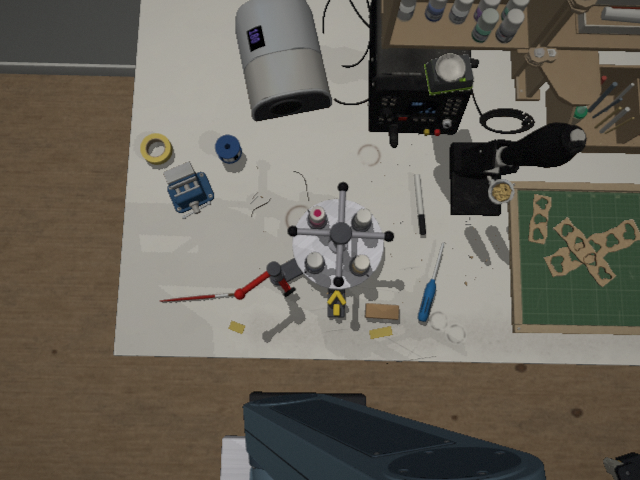

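View pics/side0.png

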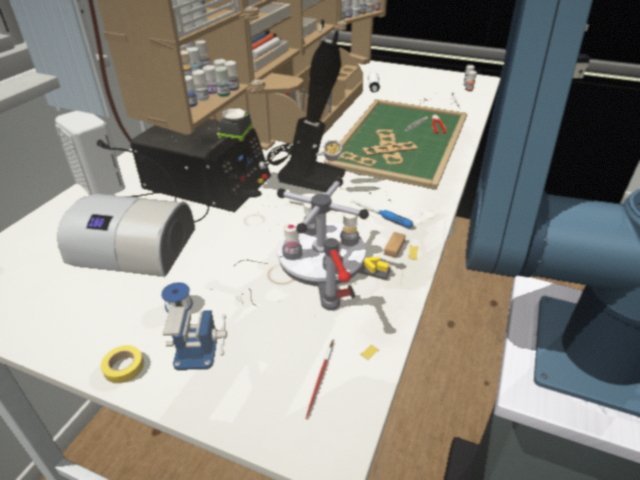

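The top view shows the hub at about (341,233), balls at (343,187), (389,236), (338,282) and (292,231), and the pink cap at (317,214). The arrow is near (337,300), the lever pivot near (274,270) and the knob near (240,294). I'll enlarge this area.

```bash
python3 - <<'E'
import pickle,cv2
d=pickle.load(open("cams.pkl","rb"))
cv2.imwrite("pics/topc.png",cv2.resize(d["top"]["img"][175:325,220:420],None,fx=4,fy=4,interpolation=cv2.INTER_CUBIC))
E
cat > h.py <<'E'
import numpy as np
from scipy.spatial.transform import Rotation as Ro
def ray(c,u,v):
    f=240/np.tan(np.radians(c["fovy"]/2))
    return Ro.from_euler("xyz",c["orientation"]).apply([(u-c["cx"])/f,(v-c["cy"])/f,1])
def atz(c,u,v,z):
    r=ray(c,u,v);e=np.array(c["eye"]);return (e+r*(z-e[2])/r[2])[:2]
def proj(c,p):
    f=240/np.tan(np.radians(c["fovy"]/2))
    q=Ro.from_euler("xyz",c["orientation"]).inv().apply(np.array(p)-c["eye"])
    return np.array([c["cx"]+f*q[0]/q[2],c["cy"]+f*q[1]/q[2]])
E
```

```text
(no output)
```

View pics/topc.png

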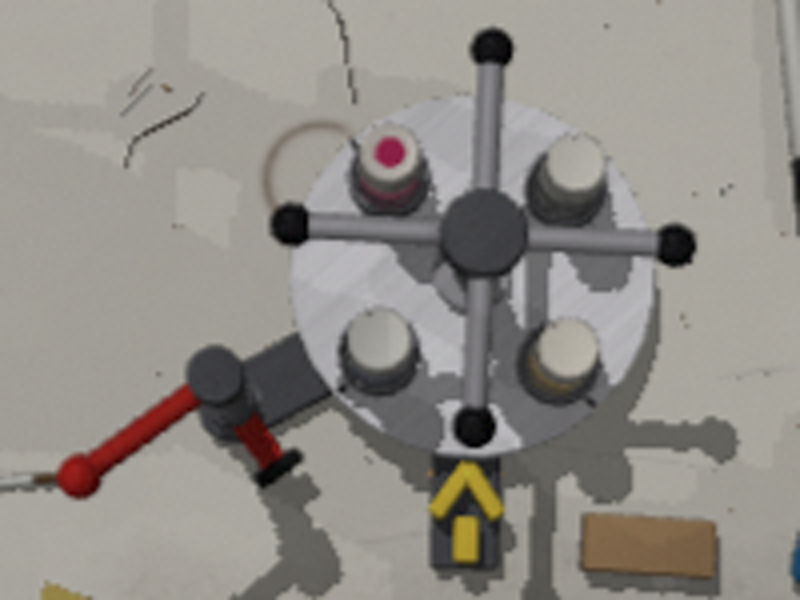

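```bash
cat >> h.py <<'E'
import pickle
from scipy.optimize import least_squares
D=pickle.load(open("cams.pkl","rb"))
E
python3 - <<'E'
from h import *
c=D["top"]
o=lambda x,y:np.array([220+x/4-.375,175+y/4-.375])
balls=[o(492,48),o(676,245),o(474,427),o(290,224)]
hub=o(484,233);piv=o(215,374);knob=o(79,476);pink=o(390,152);tip=o(466,463);tail=o(465,558)
u=lambda a:np.array([np.cos(a),np.sin(a)])
def P(xy,z): return proj(c,[*xy,z])
def res(p,full=False):
    a=p[:2];s,k,l=p[2:]
    r=[P(a,147)-hub]
    for i,b in enumerate(balls): r.append(P(a+86*u(k-i*np.pi/2),135)-b)
    pv=a+135*u(s+2*np.pi/3)
    r+= [P(pv,141)-piv,P(pv+74*u(s+2*np.pi/3+l),135)-knob]
    r+= [P(a-142*u(s),28)-tail,P(a-95*u(s),28)-tip]
    r+= [P(a+62*u(k+np.pi/4),97)-pink]
    return np.concatenate(r)
a0=atz(c,*hub,147)
print(a0,[np.round(atz(c,*b,135)) for b in balls],atz(c,*pink,97))
s=least_squares(res,[*a0,0,0,0]);print(s.x.round(4));print(res(s.x).reshape(-1,2).round(2))
np.save("fit.npy",s.x)
E
```

```text
[527.84821071 -57.55424488] [array([616., -61.]), array([ 526., -144.]), array([443., -55.]), array([532.,  29.])] [574.48310283 -15.37265475]
[ 5.292853e+02 -5.763490e+01 -1.170000e-02 -3.310000e-02  1.503000e-01]
[[ 0.06 -0.8 ]
 [-0.07  0.21]
 [-0.49 -0.  ]
 [-0.05 -0.37]
 [ 0.39  0.04]
 [-0.04 -0.01]
 [ 0.16 -0.12]
 [-0.14  0.83]
 [ 0.25  0.36]
 [-0.05 -0.04]]
```

```bash
cat >> h.py <<'E'
ax,ay,S,K,L=np.load("fit.npy")
A=np.array([ax,ay]);u=lambda a:np.array([np.cos(a),np.sin(a)])
def pose(c,th,r,off,z,flip):
    "finger behind (clockwise of) a bar at angle th about c"
    xy=c+r*u(th)-off*u(th+np.pi/2)
    return [*xy,z],[np.pi,0,(th+np.pi/2+flip*np.pi+np.pi)%(2*np.pi)-np.pi]
PV=A+135*u(S+2*np.pi/3)
DEL=S+np.pi-(K+np.pi/4)
E
python3 - <<'E'
from h import *
from bench import robot
def show(n,c,ths,r,z):
  for f in(0,1):
    o=[]
    for t in ths:
        q=robot.inverse_kinematics(*pose(c,t,r,13.5,z,f));o.append(None if q is None else np.round(q,2)[[0,4,5]].tolist())
    print(n,f,o)
for i in range(4): show(i,A,K-i*np.pi/2+np.array([-.5,0,.8,1.6,2.4]),55,122)
show("lev",PV,S+2*np.pi/3+np.array([-.2,.3,.8,1.2,1.6]),50,122)
E
```

```text
0 0 [[-0.36, 1.15, 0.17], [-0.31, 1.16, -0.28], [-0.24, 1.15, -1.01], [-0.21, 1.12, -1.78], [-0.24, 1.09, -2.61]]
0 1 [[-0.36, 1.15, -2.97], [-0.31, 1.16, 2.86], [-0.24, 1.15, 2.13], [-0.21, 1.12, 1.36], [-0.24, 1.09, 0.53]]
1 0 [[-0.42, 1.09, 1.68], [-0.43, 1.11, 1.18], [-0.39, 1.14, 0.42], [-0.31, 1.16, -0.31], [-0.24, 1.15, -1.04]]
1 1 [[-0.42, 1.09, -1.46], [-0.43, 1.11, -1.96], [-0.39, 1.14, -2.72], [-0.31, 1.16, 2.83], [-0.24, 1.15, 2.1]]
2 0 [[-0.27, 1.09, -2.87], [-0.32, 1.08, 2.85], [-0.41, 1.09, 1.97], [-0.43, 1.11, 1.15], [-0.38, 1.15, 0.39]]
2 1 [[-0.27, 1.09, 0.27], [-0.32, 1.08, -0.29], [-0.41, 1.09, -1.17], [-0.43, 1.11, -1.99], [-0.38, 1.15, -2.75]]
3 0 [[-0.23, 1.15, -1.26], [-0.21, 1.13, -1.75], [-0.24, 1.09, -2.58], [-0.33, 1.08, 2.82], [-0.41, 1.09, 1.94]]
3 1 [[-0.23, 1.15, 1.88], [-0.21, 1.13, 1.39], [-0.24, 1.09, 0.56], [-0.33, 1.08, -0.32], [-0.41, 1.09, -1.2]]
lev 0 [[0.0, 1.08, -1.88], [-0.02, 1.06, -2.4], [-0.06, 1.06, -2.94], [-0.11, 1.05, 2.89], [-0.16, 1.05, 2.44]]
lev 1 [[0.0, 1.08, 1.26], [-0.02, 1.06, 0.74], [-0.06, 1.06, 0.2], [-0.11, 1.05, -0.25], [-0.16, 1.05, -0.7]]
```

```bash
python3 - <<'E'
from h import *
from bench import robot
import cv2
robot.move_gripper(0.0)
th0=K-np.pi/2
p,o=pose(A,th0-.4,55,13.5,215,0);robot.move_ptp(p,o)
p[2]=122;print(robot.move_linear(p,o,100,f_stop=8),robot.current_t())
robot_f=[]
for t in np.append(np.linspace(-.4,DEL-.2,9)[1:],[]):
    p,o=pose(A,th0+t,55,13.5,122,0)
    if robot.move_linear(p,o,45,f_stop=12): print("stop",t,robot.current_contact_force());break
    print(round(t,2),np.round(robot.current_contact_force(),1))
r=robot.get_image("top");cv2.imwrite("pics/t1.png",cv2.resize(r["img"][175:325,220:420],None,fx=4,fy=4,interpolation=cv2.INTER_CUBIC))
print(robot.current_t())
E
```

```text
False 4.5333
-0.08 [ 0.2  0.1 -0.1]
0.24 [-1.4 -0.4  0. ]
0.57 [ 0.3 -0.1  0.7]
0.89 [-0.9 -0.7 -0.1]
1.21 [ 0.   0.2 -0.5]
1.53 [-0.4 -0.  -0.9]
1.86 [ 0.  -0.6 -0.6]
2.18 [ 0.  -0.2  0.2]
8.9833
```

View pics/t1.png

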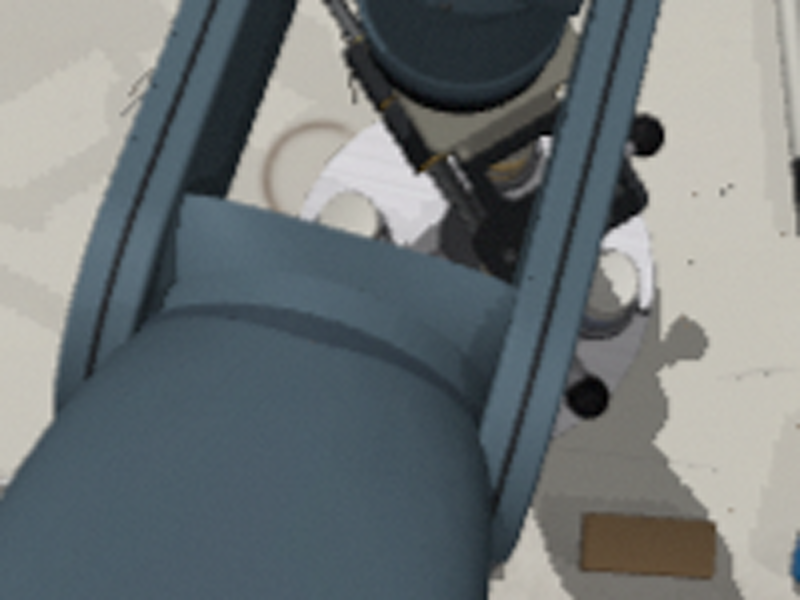

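The arm hides much of the carousel, but two balls show at crop (648,135) and (588,397), which give its angle.

```bash
python3 - <<'E'
from h import *
c=D["top"]
w=(S+np.pi+np.pi/4)%(np.pi/2)
for x,y in((648,135),(588,397)):
    d=atz(c,220+x/4-.375,175+y/4-.375,135)-A
    print(np.hypot(*d),(np.arctan2(d[1],d[0])-w+np.pi/4)%(np.pi/2)-np.pi/4)
E
```

```text
88.03280893922603 -0.20451735081215539
86.54352092530888 -0.19003028168104708
```

The carousel is 0.2 rad short of target, exactly as commanded. I'll finish the push slowly, back off and check.

```bash
python3 - <<'E'
from h import *
from bench import robot
import cv2
th0=K-np.pi/2+DEL
for t in (-.1,0):
    p,o=pose(A,th0+t,55,13.5,122,0);robot.move_linear(p,o,12,f_stop=12)
robot.sleep(.2)
p,o=pose(A,th0-.2,55,13.5,122,0);robot.move_linear(p,o,40)
p[2]=215;robot.move_linear(p,o,150)
# lever start, clockwise side, high
l=S+2*np.pi/3+L
p,o=pose(PV,l-.3,50,20,215,1);robot.move_ptp(p,o)
r=robot.get_image("top");cv2.imwrite("pics/t2.png",cv2.resize(r["img"][175:325,220:420],None,fx=4,fy=4,interpolation=cv2.INTER_CUBIC))
print(robot.current_t())
E
```

```text
13.4583
```

View pics/t2.png

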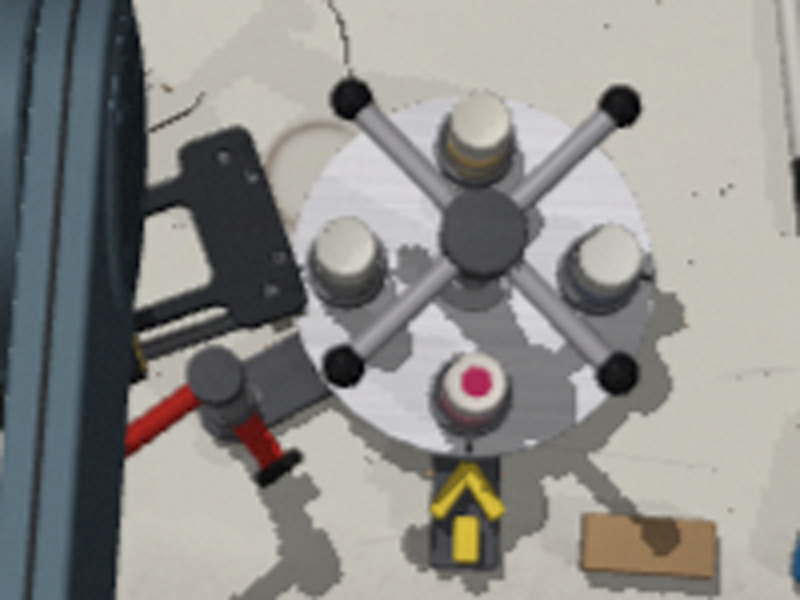

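The pink bottle now stands in line with the arrow, with its spot at (476,381) and the arrow at (466,463). Next is the lever.

```bash
python3 - <<'E'
from h import *
from bench import robot
import cv2,sys
c=D["top"];w=(S+np.pi+np.pi/4)%(np.pi/2)
e=np.mean([(np.arctan2(*(atz(c,220+x/4-.375,175+y/4-.375,135)-A)[::-1])-w+np.pi/4)%(np.pi/2)-np.pi/4 for x,y in((351,98),(621,105),(618,374),(344,366))])
d=atz(c,220+476/4-.375,175+381/4-.375,97)-(A-62*u(S))
print("ang err",e,"pink off mm",d)
if abs(e)>.07 or np.hypot(*d)>6: sys.exit()
b=S+2*np.pi/3
p,o=pose(PV,b+L-.3,44,20,215,1);robot.move_linear(p,o,100)
p[2]=122;print(robot.move_linear(p,o,100,f_stop=8))
for t in np.append(np.linspace(L-.1,1.45,6),[1.53,1.60]):
    p,o=pose(PV,b+t,44,13.5,122,1)
    s=robot.move_linear(p,o,45 if t<1.46 else 12,f_stop=10)
    print(round(t,2),s,np.round(robot.current_contact_force(),1))
    if s:break
robot.sleep(.3);print(np.round(robot.current_contact_force(),1))
p,o=pose(PV,b+t-.3,44,25,122,1);robot.move_linear(p,o,40)
p[2]=230;robot.move_linear(p,o,150)
robot.move_ptp([400,330,300],o)
r=robot.get_image("top");cv2.imwrite("pics/t3.png",cv2.resize(r["img"][175:325,220:420],None,fx=4,fy=4,interpolation=cv2.INTER_CUBIC))
print(robot.current_t())
E
```

```text
ang err 0.006384770612379076 pink off mm [ 0.21014116 -0.29798679]
False
0.05 False [-0.3  0.2  0.3]
0.33 False [1.5 0.9 1.1]
0.61 False [2.  1.7 1.8]
0.89 False [1.6 2.  1. ]
1.17 False [0.9 2.5 0.4]
1.45 False [0.  3.2 0.6]
1.53 False [-0.5  6.8  2.4]
1.6 True [-0.7  0.9  0. ]
[-0.4  0.1 -0.5]
21.1083
```

View pics/t3.png

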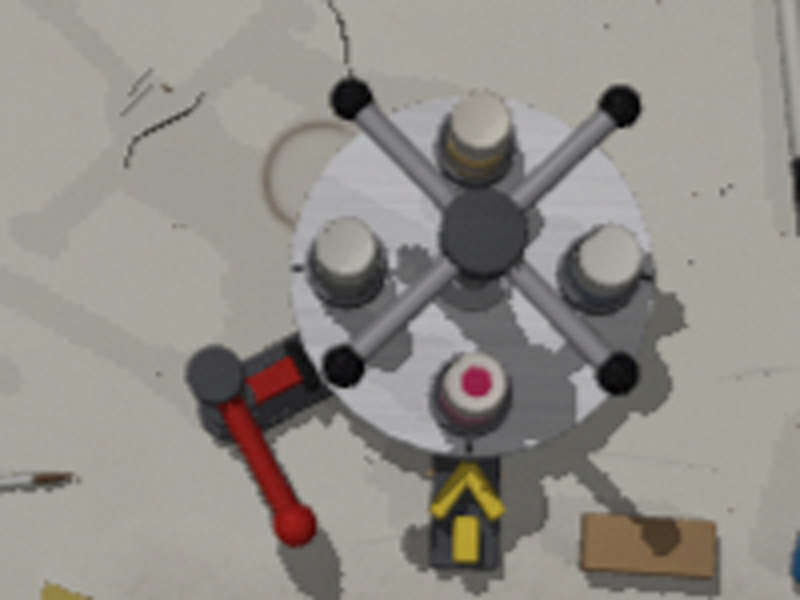

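The lever has swung round, with the knob at crop (295,524), and the shoe is at the rim. The carousel hasn't moved. I'll check the lever angle, then hand in.

```bash
python3 - <<'E'
from h import *
from bench import robot
d=atz(D["top"],220+295/4-.375,175+524/4-.375,135)-PV
a=np.arctan2(d[1],d[0])-(S+2*np.pi/3)
a=(a+np.pi)%(2*np.pi)-np.pi
print(a,np.hypot(*d))
if a>1.53: print(robot.hand_in())
E
```

```text
1.5767215872161557 74.57890261446215
the job is handed in; nothing more can be done
None
```

I handed the job in with the pink-topped bottle within about 1 mm of the arrow point and the brake lever at its stop (about 1.57 rad by camera), at about 21 s of the 58 s allowed; no verdict was returned.

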